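# Clear down the carving bench

## Task

The carving is finished, so clear down the carving bench. First, with the panel still in its place, swing the clamp's lever out a quarter turn until it points straight at the bench's front edge, and leave it there; then lay the carved panel, carved face up, and every gouge lying about flat in the wooden tray. Knock all four bench dogs down flush with the bench top with the mallet (do not push them down with the gripper), stand the mallet back on its round leather pad the way it stood, and do not disturb the glue jar, the mug or the roll of tape.

Things in the scene. Friction and masses are not known exactly. Their poses are not given: they have to be found in the camera images.
- bench: Fixed carving bench on the table: pale wooden slab 300 (x) x 420 (y) x 45 mm on two battens, flat top 80 mm above the table. Origin: centre of its underside, at table height. x points away from the robot (front edge at x = -150 mm, nearest the robot), y left, z up. Turned by up to 0.1 rad. Dark round spots are empty dog holes.
- panel: Loose carved wooden relief panel 56 (x) x 160 (y) x 20 mm plus 3 mm relief on top, 140 g. Origin: centre of its underside; z up out of the carved face. It starts on the bench with the cam in front (35 mm right of its middle), dogs 1, 2 behind and 3, 4 at its ends, each about 1 mm off. With the clamp open, fingers fit across its 56 mm width about 45 mm left (+y) of its middle.
- tray: Fixed open plywood tray 290 (x) x 210 (y) x 32 mm outside, walls and floor 8 mm thick (inner floor 8 mm above the table, inside 274 x 194 mm). Origin: centre of its underside. It stands to the left or the right of the bench, turned by up to 0.1 rad.
- mallet: Loose wooden mallet, 400 g: cylindrical head 68 mm in diameter, 100 mm tall, axis z; square handle 24 x 24 mm leaving its side along -x, axis 50 mm above the lower face, ending 190 mm from the head's axis. Origin: centre of the lower striking face. It starts standing on that face on the pad, handle roughly towards the robot; balance point 15 mm from the head's axis.
- pad: Fixed round dark leather pad, 124 mm in diameter, 6 mm thick, flat on the table on the other side of the bench from the tray: the mallet's place. Origin: centre of its underside.
- clamp (a joint): Angle (rad) of the clamp lever. 0 = clamped: it points to the bench's right (-y) and the off-centre cam under it bears on the panel. Grows clockwise seen from above; at 1.57 (a quarter turn) it points straight at the front edge (bench -x), the cam 8 mm clear of the panel. No stop there: it travels to 2.3. Stiff (0.25 N m): stays where left. Starts at 0 to 0.2.
- clamp_pivot (a point): Point on the clamp's vertical pivot axis at the middle height of the lever, 23 mm above the bench top. The cam disc under the lever has radius 25 mm and its top is 15 mm above the bench.
- clamp_grip (a point): Point on the lever's bar 90 mm from the pivot axis, at mid height of the bar (23 mm above the bench top). The bar is 18 mm wide and 16 mm high (15 to 31 mm above the bench top) and ends 112 mm from the pivot.
- dog1 (a joint): How far bench dog 1 has been driven down (m): a round steel peg, behind the panel, right (bench x +105, y -125 mm). 0 = 28 mm proud of the bench top, 0.028 = flush with the bench top, its lower stop. A side spring grips it in its hole: it takes about 10 N to move and stays where it is left. Starts 16 to 28 mm proud.
- dog1_top (a point): Centre of the flat top face of bench dog 1, 22 mm in diameter; z up. The bench top is 80 mm above the table.
- dog2 (a joint): How far bench dog 2 has been driven down (m): a round steel peg, behind the panel, middle (bench x +105, y -60 mm). 0 = 28 mm proud of the bench top, 0.028 = flush with the bench top, its lower stop. A side spring grips it in its hole: it takes about 10 N to move and stays where it is left. Starts 16 to 28 mm proud.
- dog2_top (a point): Centre of the flat top face of bench dog 2, 22 mm in diameter; z up. The bench top is 80 mm above the table.
- dog3 (a joint): How far bench dog 3 has been driven down (m): a round steel peg, at the panel's right end (bench x +66, y -152 mm). 0 = 28 mm proud of the bench top, 0.028 = flush with the bench top, its lower stop. A side spring grips it in its hole: it takes about 10 N to move and stays where it is left. Starts 16 to 28 mm proud.
- dog3_top (a point): Centre of the flat top face of bench dog 3, 22 mm in diameter; z up. The bench top is 80 mm above the table.
- dog4 (a joint): How far bench dog 4 has been driven down (m): a round steel peg, at the panel's left end (bench x +66, y +32 mm). 0 = 28 mm proud of the bench top, 0.028 = flush with the bench top, its lower stop. A side spring grips it in its hole: it takes about 10 N to move and stays where it is left. Starts 16 to 28 mm proud.
- dog4_top (a point): Centre of the flat top face of bench dog 4, 22 mm in diameter; z up. The bench top is 80 mm above the table.
- gouge1: Loose wood-carving gouge, 90 g, on the bench top left of the panel (may be absent): octagonal wooden handle 90 mm long, 24 mm thick, does not roll; steel blade 10 mm wide, 55 mm long. Origin: under the middle of the handle, on the underside (12 mm below its axis); x runs along the tool to the blade tip at +100 mm, handle end at -45 mm. Balance point 5 mm from the origin.
- gouge2: Loose wood-carving gouge, 90 g, on the bench top left of the panel (may be absent): octagonal wooden handle 90 mm long, 24 mm thick, does not roll; steel blade 14 mm wide, 55 mm long. Origin: under the middle of the handle, on the underside (12 mm below its axis); x runs along the tool to the blade tip at +100 mm, handle end at -45 mm. Balance point 5 mm from the origin.
- gouge3: Loose wood-carving gouge, 90 g, on the bench top left of the panel (may be absent): octagonal wooden handle 90 mm long, 24 mm thick, does not roll; steel blade 18 mm wide, 55 mm long. Origin: under the middle of the handle, on the underside (12 mm below its axis); x runs along the tool to the blade tip at +100 mm, handle end at -45 mm. Balance point 5 mm from the origin.
- glue_jar: Bystander: amber jar with an orange cap, 70 mm wide, 100 mm tall, on the table beyond the bench, left. Origin: centre of its underside.
- mug: Bystander: white mug, 76 mm wide, 85 mm tall, on the table beyond the bench, right. Origin: centre of its underside.
- tape_roll: Bystander: black ring of tape, 80 mm across, 50 mm tall, on the table beyond the bench. Origin: centre of its underside.

How it is judged:
By the outcome, as a careful person would: the job done as asked, in the order asked, and still so for the second after the job is handed in, with the robot touching nothing.
Of gouge1, gouge2, gouge3 only 2 to 3 are there at a start; the rules pass over those that are not, and their reading is None.
At some moment in a run one of gouge1, gouge2, gouge3 may be knocked a few centimetres aside while the robot is not near it.
It also fails if it takes over 192 s, if anything falls off the work surface, if the arm or the gripper's body presses on something with over 40 N, if the wrist force passes 120 N, or if a joint passes its speed limit or range.

## Robot

A 7-joint arm with a two-finger parallel gripper is mounted at the origin on the work surface. World frame = base frame: x ahead of the robot, y to its left, z up, the work surface at z = 0. Lengths are in m, angles in rad, forces in N, time in s.
With the tool pointing down it reaches from about 0.35 to 0.9 m from the base axis. Payload 19.9 kg.
Tool frame: the origin (TCP) lies midway between the tips of the shut fingers; the grasp point (between the pads) lies 19 mm behind it; z points along the fingers, y is the line along which they close (so a half turn about z gives the same grasp; the last joint's range is limited). The gripper opens to 85 mm and grips with 20 to 120 N. Pads are 22 mm wide; open, the fingers measure 114 mm over their backs; the gripper's body (76 mm by 85 mm) begins 54 mm behind the grasp point. The pads swing forward as they close: fully open they stand 13 mm farther back than shut.
Start: joints at [1.242, 0.417, -0.01, 1.614, 0.005, 1.111, -0.053], TCP at [0.177, -0.599, 0.208] pointing down, gripper open.
Joint ranges: [-2.81, 2.81], [-0.39, 2.02], [-1.27, 1.25], [0.06, 2.57], [-1.19, 4.33], [0.19, 2], [-2.82, 2.82]. Speed limits (rad/s): [1.89, 1.89, 2.39, 2.39, 3.01, 3.01, 3.01].

## Interface

Orientations are given as a rotation vector (axis times angle).
In Python, from cell import telemetry, eyes, job, nets gives the robot as it stands.
- The arm moves only by the shell command python3 -m crank 'ROWS' [OPENING] [FORCE]. ROWS is text: rows parted by semicolons, each of 4 numbers parted by spaces: the shift along the tool's x, y, z in mm, then the turn about the tool's z in degrees. A call has exactly 10 rows; each row shifts and turns the commanded pose from where the row before left it, along the tool's axes as they then stand; what a row does not reach is not made up. A row lasts 1/8 s, in which the tool goes at most 62.5 mm and 10.7 degrees, less where a joint would pass 70% of its speed; a pose out of reach is approached as far as the arm can. A call with a gripper value outside its range is refused whole. OPENING is the finger opening in mm, from 0 to 85.4, set as the call begins (- or left out, the last holds). The fingers move at their own pace and stop on an object; FORCE is the grip in N (left out, the last holds). Time passes only in rows, so rows that do not move let the fingers close, or fill a call up. It gives the time, the measured TCP pose, the force, the opening and the grip force at its end, in the units of the state.
- telemetry.observe(): the state, without advancing time (a new reading comes with each control period).
- eyes.get_image(name): name is "scene" or "top" or "wrist"; returns the picture (400x640x3 uint8, red, green, blue); there is no depth.
- eyes.get_calibration(name): a dict with "mtx" (3x3 intrinsics, pixels), "dist" ([k1, k2, p1, p2, k3] as OpenCV has them; the pictures are not rectified), "world_from_camera" (4x4, takes a point from camera to world coordinates). Camera axes: x right, y down, z forward; pixel columns grow to the right and rows downward; lengths in m; the calibration is good to about 2 mm. A picture is of the moment at which its call begins: read the wrist's pose just before it. get_calibration takes no time and is no camera call; for the wrist camera it gives the pose at the moment of the call.
- job.hand_in(): hands the job in; it is judged then, once.
Trained networks look in the newest picture that a camera, given by its name, has taken for a name from the list of things; names that differ only in an ending like _2 or _b are one class to them, and where a whole thing is asked for, a point or a joint stands for the part that bears it (a point fixed in the world has none). Each returns a list of dicts, best first, with "p" (0 to 1); they miss things now and then, are a little off and sometimes report something else, mostly with a low value. They report only what shows in the picture. A call takes as long as a camera call.
- nets.look_for(camera, query): "extent" ([left, top, right, bottom] in pixels, round what is visible of it).
The state is a dict: "time": time; "q": joint angles; "dq": joint speeds; "effort": joint torques, N m; "tcp_pos": TCP position; "tcp_rot": TCP orientation; "force": force on the tool from outside, world axes, zero at the start; "moment": the same for the moment, N m; "gripper_width": finger opening in m; "gripper_force": force on a finger pad.
Only numpy, scipy, OpenCV 4.12 (cv2) and the standard library are available. Lean on these libraries where they do the work, as an engineer would, in place of code of your own. Each camera call takes 0.05 s, during which the arm holds its last target. There are 200 camera calls.

## Working session

There is one attempt and no reset: what is moved stays moved. The work goes in short steps, Python scripts to look and compute and a shell command to move; the robot and the scene stay as the last step left them, time stands still between calls to the robot, and variables do not carry over. Pictures are saved under pics/ and viewed, at most 14 in all, crops included, and the job is handed in when it is done.

```bash
ls; mkdir -p pics; python3 - <<'E'
from cell import telemetry, eyes, job, nets
import cv2, numpy as np
np.set_printoptions(precision=4,suppress=True)
s=telemetry.observe(); print({k:s[k] for k in('time','tcp_pos','tcp_rot','force','gripper_width')})
for c in('top','scene'):
    im=eyes.get_image(c); cv2.imwrite(f'pics/{c}0.png',im[:,:,::-1])
    k=eyes.get_calibration(c); print(c,k['mtx'],k['dist'],k['world_from_camera'])
    for q in('bench','panel','tray','mallet','pad','clamp','dog1','gouge1','gouge2','gouge3','glue_jar','mug','tape_roll'):
        print(q,[(np.round(d['extent']).astype(int).tolist(),round(d['p'],2)) for d in nets.look_for(c,q)][:5])
E
```

```text
pics
{'time': 0.0, 'tcp_pos': array([ 0.1773, -0.5989,  0.207 ]), 'tcp_rot': array([-3.1079, -0.4503,  0.0004]), 'force': array([-0.1183, -0.8182, -0.1802]), 'gripper_width': 0.08543098930461797}
top [[520.8449   0.     308.3417]
 [  0.     520.8449 200.2555]
 [  0.       0.       1.    ]] [0.0478 0.     0.     0.     0.    ] [[-0.0051 -0.9901  0.1404  0.4149]
 [-0.9999  0.0073  0.0149 -0.0127]
 [-0.0158 -0.1404 -0.99    1.6428]
 [ 0.      0.      0.      1.    ]]
bench [([250, 180, 390, 283], 0.79)]
panel [([312, 198, 364, 215], 0.89)]
tray [([147, 199, 219, 295], 0.96), ([304, 203, 310, 212], 0.38), ([333, 189, 337, 195], 0.31), ([351, 191, 363, 199], 0.28)]
mallet [([423, 227, 458, 297], 0.74)]
pad [([421, 223, 466, 262], 0.96)]
clamp [([340, 220, 388, 234], 0.62)]
dog1 [([304, 208, 311, 212], 0.61)]
gouge1 [([272, 192, 284, 240], 0.69), ([270, 245, 293, 290], 0.58), ([352, 190, 361, 196], 0.56)]
gouge2 [([272, 192, 284, 240], 0.69), ([270, 245, 293, 290], 0.58), ([352, 190, 361, 196], 0.56)]
gouge3 [([272, 192, 284, 240], 0.69), ([270, 245, 293, 290], 0.58), ([352, 190, 361, 196]
[... 455 characters left out ...]
5, 326, 234], 0.68)]
tray [([323, 130, 419, 188], 0.58), ([274, 159, 319, 173], 0.25)]
mallet [([155, 224, 197, 297], 0.7)]
pad [([154, 268, 204, 303], 0.57)]
clamp [([233, 203, 283, 228], 0.84), ([156, 223, 198, 296], 0.16)]
dog1 [([307, 217, 316, 224], 0.64), ([255, 264, 304, 313], 0.53), ([293, 230, 296, 241], 0.43)]
gouge1 [([275, 162, 319, 174], 0.73), ([316, 172, 352, 197], 0.63)]
gouge2 [([275, 162, 319, 174], 0.73), ([316, 172, 352, 197], 0.63)]
gouge3 [([275, 162, 319, 174], 0.73), ([316, 172, 352, 197], 0.63)]
glue_jar [([392, 172, 416, 207], 0.61)]
mug [([257, 263, 303, 311], 0.56), ([205, 153, 379, 268], 0.2)]
tape_roll [([346, 236, 376, 270], 0.95), ([270, 198, 326, 237], 0.49)]
```

```bash
python3 - <<'E'
import cv2
im=cv2.imread('pics/top0.png'); cv2.imwrite('pics/top0c.png',cv2.resize(im[130:310,220:480],None,fx=3,fy=3,interpolation=cv2.INTER_CUBIC))
E
```

```text
(no output)
```

View pics/top0c.png

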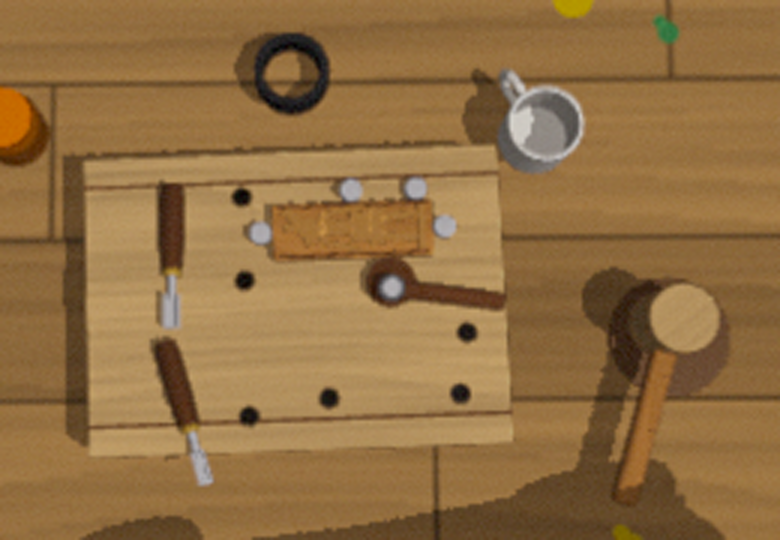

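View pics/scene0.png

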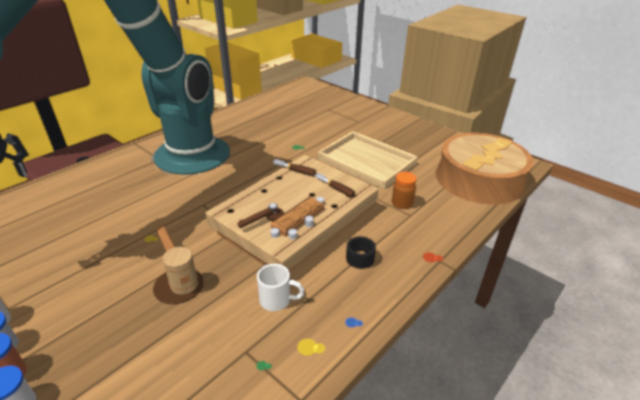

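```bash
cat > h.py <<'E'
from cell import telemetry, eyes, job, nets
import cv2, numpy as np
from scipy.optimize import least_squares
from scipy.spatial.transform import Rotation as R
np.set_printoptions(precision=4,suppress=True)
def p2w(k,uv,z):
    uv=np.atleast_2d(np.array(uv,float)); z=np.broadcast_to(z,len(uv))
    n=cv2.undistortPoints(uv.reshape(-1,1,2),k['mtx'],np.array(k['dist'])).reshape(-1,2)
    T=np.array(k['world_from_camera']); d=np.c_[n,np.ones(len(n))]@T[:3,:3].T; o=T[:3,3]
    return o+d*((z-o[2])/d[:,2])[:,None]
def w2p(k,P):
    T=np.linalg.inv(k['world_from_camera'])
    return cv2.projectPoints(np.atleast_2d(np.array(P,float)),cv2.Rodrigues(T[:3,:3])[0],T[:3,3],k['mtx'],np.array(k['dist']))[0].reshape(-1,2)
def b2w(b,xy):
    xy=np.atleast_2d(xy); c,s=np.cos(b[2]),np.sin(b[2])
    return np.c_[b[0]+c*xy[:,0]-s*xy[:,1], b[1]+s*xy[:,0]+c*xy[:,1]]
def tool():
    s=telemetry.observe(); M=R.from_rotvec(s['tcp_rot']).as_matrix()
    return s,np.array(s['tcp_pos']),M
def go(P,yaw=None):
    """shift in tool axes mm to world P, turn (deg about tool z) so tool y axis heading = yaw (mod pi)"""
    s,p,M=tool(); d=M.T@(np.array(P)-p)*1000; t=None
    if yaw is not None:
        h=np.arctan2(M[1,1],M[0,1]); t=-(np.degrees(yaw-h)); t=(t+90)%180-90
    print('t%.1f tcp'%s['time'],p,'yheading %.1f'%np.degrees(np.arctan2(M[1,1],M[0,1])),'shift before turn',np.round(d,1),'turn',t,'q7 %.2f'%s['q'][6],'w %.4f'%s['gripper_width'],'F',s['force'])
E
python3 - <<'E'
from h import *
k=eyes.get_calibration('top')
c=lambda L:np.array(L,float)/3+[220,130]
cor=p2w(k,c([(84,160),(497,146),(512,440),(90,456)]),.08)
dz=p2w(k,c([(416,188),(350,189),(445,226),(260,232)]),.102)
print(cor,dz)
Bc=np.array([(.15,.21),(.15,-.21),(-.15,-.21),(-.15,.21)]);Bd=np.array([(.105,-.125),(.105,-.06),(.066,-.152),(.066,.032)])
f=lambda b:np.r_[(b2w(b,Bc)-cor[:,:2]).ravel(),(b2w(b,Bd)-dz[:,:2]).ravel()]
r=least_squares(f,[.5,0,0]);print('bench',r.x,r.fun*1000)
print('clamp piv,tip',p2w(k,c([(391,287),(504,300)]),.111))
print('gougeA end tip',p2w(k,c([(172,185),(171,328)]),[.1,.09]))
print('gougeB end tip',p2w(k,c([(163,342),(205,484)]),[.1,.09]))
print('mallet head top',p2w(k,c([(685,318)]),.106),'hend',p2w(k,c([(627,498)]),.06), 'pad',p2w(k,[(443.5,242.5)],.006))
print('tray',p2w(k,[(147,199),(219,199),(219,295),(147,295)],.032))
go([.55,0,.35],0)
s,p,M=tool(); kw=eyes.get_calibration('wrist'); print(M, np.linalg.inv(np.r_[np.c_[M,p],[[0,0,0,1]]])@kw['world_from_camera'],kw['mtx'])
E
```

```text
[[ 0.69    0.1945  0.08  ]
 [ 0.7011 -0.2245  0.08  ]
 [ 0.4067 -0.2314  0.08  ]
 [ 0.3931  0.185   0.08  ]] [[ 0.6553 -0.1401  0.102 ]
 [ 0.6548 -0.0744  0.102 ]
 [ 0.6169 -0.1681  0.102 ]
 [ 0.6122  0.0156  0.102 ]]
bench [ 0.5474 -0.0186  0.029 ] [ 1.2186  1.2264  2.3368  0.3956 -3.1414 -1.4268 -1.6789  1.9749  0.73
 -0.376  -0.6515 -1.0866  0.9091 -0.5006  0.2774 -0.2069]
clamp piv,tip [[ 0.5557 -0.113   0.111 ]
 [ 0.5422 -0.2231  0.111 ]]
gougeA end tip [[0.6605 0.1034 0.1   ]
 [0.5182 0.1047 0.09  ]]
gougeB end tip [[0.5038 0.1118 0.1   ]
 [0.3655 0.0708 0.09  ]]
mallet head top [[ 0.5241 -0.3991  0.106 ]] hend [[ 0.3497 -0.3457  0.06  ]] pad [[ 0.5111 -0.4085  0.006 ]]
tray [[0.6511 0.5159 0.032 ]
 [0.6494 0.2911 0.032 ]
 [0.354  0.2851 0.032 ]
 [0.3559 0.5039 0.032 ]]
t1.4 tcp [ 0.1774 -0.5993  0.2076] yheading -73.5 shift before turn [ 527.4 -468.9 -142.4] turn -73.51080778793641 q7 -0.05 w 0.0854 F [-0.3783 -0.5326  0.0976]
[[ 0.9589  0.2838 -0.    ]
 [ 0.2838 -0.9589  0.    ]
 [-0.     -0.0001 -1.    ]] [[-0.0002 -0.9464 -0.3229  0.0833]
 [ 1.     -0.0003  0.0003 -0.    ]
 [-0.0004 -0.3229  0.9464 -0.165 ]
 [ 0.      0.      0.      1.    ]] [[319.7127   0.     320.0026]
 [  0.     319.7127 192.0102]
 [  0.       0.       1.    ]]
```

```bash
python3 -m crank '48.5 -32.5 -5 0;48.5 -32.5 -5 0;48.5 -32.5 -5 0;48.5 -32.5 -5 0;48.5 -32.5 -5 0;48.5 -32.5 -5 0;48.5 -32.5 -5 0;48.5 -32.5 -5 0;48.5 -32.5 -5 0;48.5 -32.5 -5 0' 42
python3 -m crank '0 0 0 -9.5;0 0 0 -9.5;0 0 0 -9.5;0 0 0 -9.5;0 0 0 -9.5;0 0 0 -9.5;0 0 0 -9.5;0 0 0 0;0 0 0 0;0 0 0 0'
python3 - <<'E'
from h import *
k=eyes.get_calibration('wrist'); im=eyes.get_image('wrist'); cv2.imwrite('pics/w1.png',im[:,:,::-1])
import pickle; pickle.dump(k,open('w1.pkl','wb'))
for q in('panel','clamp','dog1','gouge1'): print(q,[(np.round(d['extent']).astype(int).tolist(),round(d['p'],2)) for d in nets.look_for('wrist',q)][:5])
go([.545,-.202,.15])
E
```

```text
time: 2.65
tcp_pos: [0.5512, -0.1485, 0.258]
tcp_rot: [3.109, 0.45, 0.001]
force: [0.9, -0.5, -0.2]
gripper_width: 0.0417
gripper_force: 0.0
time: 3.9
tcp_pos: [0.5502, -0.1499, 0.2576]
tcp_rot: [-2.355, -2.079, 0.0]
force: [0.1, 0.1, -0.0]
gripper_width: 0.0422
gripper_force: 0.0
panel [([338, 1, 412, 168], 0.77), ([406, 70, 429, 91], 0.18)]
clamp [([308, 106, 352, 234], 0.7), ([280, 277, 355, 321], 0.68)]
dog1 [([415, 134, 432, 154], 0.97), ([408, 69, 431, 92], 0.84), ([376, 163, 396, 188], 0.83), ([307, 107, 353, 234], 0.3)]
gouge1 []
t4.2 tcp [ 0.5502 -0.1499  0.2576] yheading -7.0 shift before turn [-52.3   1.2 107.6] turn None q7 -0.05 w 0.0421 F [0.6791 0.2446 0.6069]
```

View pics/w1.png

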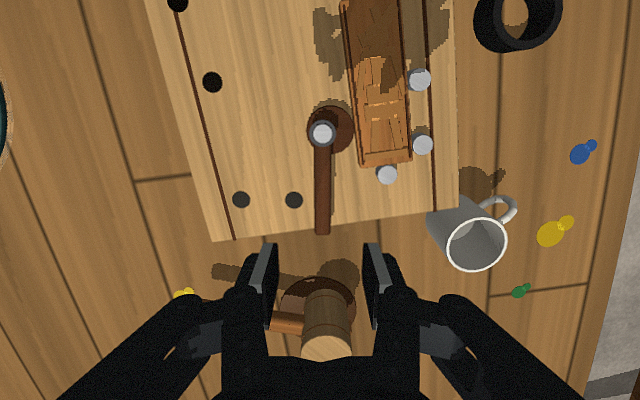

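```bash
python3 - <<'E'
from h import *
import pickle; k=pickle.load(open('w1.pkl','rb'));kt=eyes.get_calibration('top')
uv=np.array([(214,241),(459,206),(423,144),(419,79.5),(387,174.5)]);xy=np.array([(-.15,-.21),(.15,-.21),(.105,-.125),(.105,-.06),(.066,-.152)])
def f(v):
    z=np.r_[.08,.08,v[3:]]; return (w2p(k,np.c_[b2w(v[:3],xy),z])-uv).ravel()
r=least_squares(f,[.547,-.0186,.029,.1,.1,.1]); print(r.x,r.fun)
print('piv,tip',p2w(k,[(322,132),(323,234)],[.115,.111]), 'expected piv?',b2w(r.x[:3],[(.007,-.095)]))
hp=p2w(k,[(316,107),(328,107)],.08)
go([.545,-.202,.15])
E
```

```text
[ 0.551  -0.0173  0.0285  0.095   0.0937  0.0942] [-3.3749  1.8934  2.1089  1.4905  0.1675 -0.2829 -0.0412 -0.9624  0.9445
 -0.7062]
piv,tip [[ 0.557  -0.1116  0.115 ]
 [ 0.5447 -0.2209  0.111 ]] expected piv? [[ 0.5607 -0.112 ]]
t4.2 tcp [ 0.5502 -0.1499  0.2576] yheading -7.0 shift before turn [-52.3   1.2 107.6] turn None q7 -0.05 w 0.0421 F [0.6791 0.2446 0.6069]
```

```bash
python3 -m crank '-17 1 20 0;-17 1 20 0;-17 1 20 0;0 0 25 0;0 0 25 0;0 0 25 0;0 0 18 0;0 0 15 0;0 0 0 0;0 0 0 0'
python3 -m crank '0 0 0 0;0 0 0 0;0 0 0 0;0 0 0 0;0 0 0 0;0 0 0 0;0 0 0 0;0 0 0 0;0 0 0 0;0 0 0 0' 10 60
```

```text
time: 5.4
tcp_pos: [0.5474, -0.201, 0.0902]
tcp_rot: [2.353, 2.081, 0.001]
force: [0.1, -0.9, 0.6]
gripper_width: 0.0417
gripper_force: 0.0
time: 6.65
tcp_pos: [0.5469, -0.2009, 0.0896]
tcp_rot: [-2.353, -2.081, -0.0]
force: [-0.6, 0.2, -0.1]
gripper_width: 0.0103
gripper_force: 0.0
```

```bash
python3 - <<'E'
from h import *
im=eyes.get_image('wrist'); cv2.imwrite('pics/w2.png',im[:,:,::-1])
go([.545,-.202,.15])
E
```

```text
t6.7 tcp [ 0.5469 -0.201   0.0896] yheading -7.0 shift before turn [ -1.3  -1.8 -60.4] turn None q7 -0.05 w 0.0099 F [-1.0058 -0.1554 -0.0283]
```

View pics/w2.png

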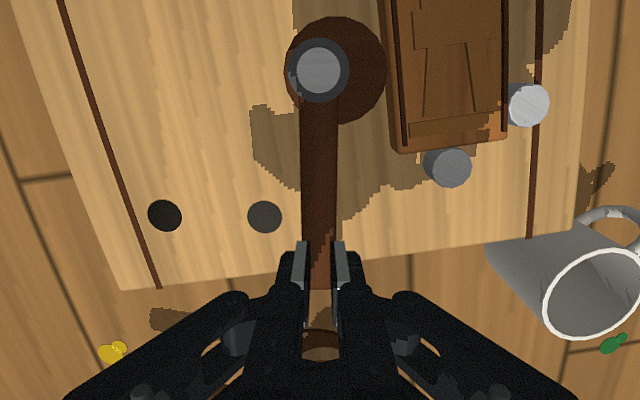

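```bash
python3 - <<'E'
import cv2
im=cv2.imread('pics/w2.png'); cv2.imwrite('pics/w2c.png',cv2.resize(im[200:360,240:400],None,fx=3.7,fy=3.7,interpolation=cv2.INTER_CUBIC))
E
```

```text
(no output)
```

View pics/w2c.png

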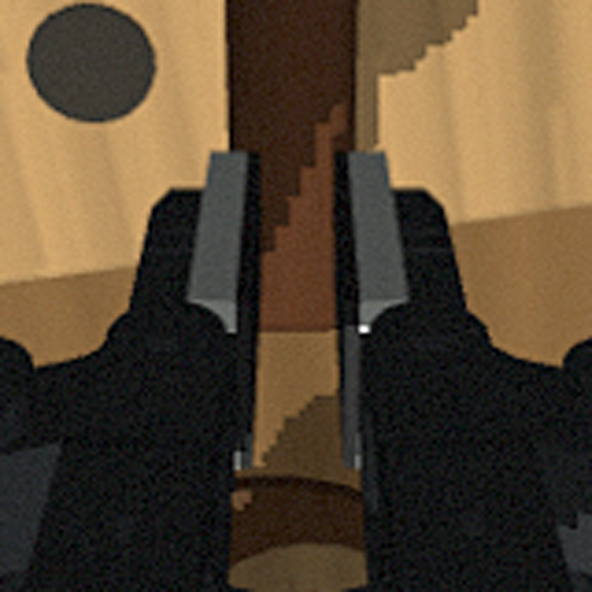

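```bash
python3 -m crank '0 0 0 0;0 0 0 0;0 0 0 0;0 0 0 0;0 0 2 0;0 0 2 0;0 0 2 0;0 0 2 0;0 0 0 0;0 0 0 0' 40
python3 - <<'E'
from h import *
im=eyes.get_image('wrist'); cv2.imwrite('pics/w3.png',cv2.resize(im[180:360,220:420,::-1],None,fx=3,fy=3))
go([.545,-.202,.15])
E
```

```text
time: 7.95
tcp_pos: [0.547, -0.201, 0.0816]
tcp_rot: [-2.353, -2.081, -0.0]
force: [-0.2, -0.1, -0.3]
gripper_width: 0.0401
gripper_force: 0.0
t8.0 tcp [ 0.547  -0.2009  0.0816] yheading -7.0 shift before turn [ -1.3  -1.9 -68.4] turn None q7 -0.06 w 0.0400 F [-0.7093  0.3203 -0.6229]
```

View pics/w3.png

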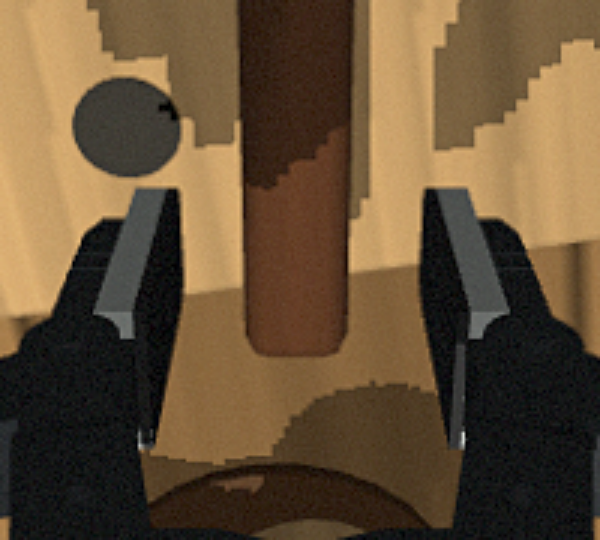

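```bash
python3 -m crank '0 0 1 0;0 0 1 0;0 0 1 0;0 0 0 0;0 0 0 0;0 0 0 0;0 0 0 0;0 0 0 0;0 0 0 0;0 0 0 0'
python3 -m crank '0 0 1 0;0 0 1 0;0 0 1 0;0 0 0 0;0 0 0 0;0 0 0 0;0 0 0 0;0 0 0 0;0 0 0 0;0 0 0 0'
```

```text
time: 9.25
tcp_pos: [0.5469, -0.2009, 0.0786]
tcp_rot: [-2.353, -2.081, -0.0]
force: [-0.5, -0.2, -0.0]
gripper_width: 0.0398
gripper_force: 0.0
time: 10.5
tcp_pos: [0.547, -0.2009, 0.0756]
tcp_rot: [-2.353, -2.081, -0.0]
force: [-0.2, -0.7, -0.3]
gripper_width: 0.0396
gripper_force: 0.0
```

```bash
python3 -m crank '0 0 2 0;0 0 2 0;0 0 2 0;0 0 2 0;0 0 2 0;0 0 0 0;0 0 0 0;0 0 0 0;0 0 0 0;0 0 0 0' && python3 -m crank '0 0 0 0;0 0 0 0;0 0 0 0;0 0 0 0;0 0 0 0;0 0 0 0;0 0 0 0;0 0 0 0;0 0 0 0;0 0 0 0' 10 60
python3 - <<'E'
from h import *
im=eyes.get_image('wrist'); cv2.imwrite('pics/w4.png',cv2.resize(im[180:360,220:420,::-1],None,fx=3,fy=3))
go([.545,-.202,.15])
E
```

```text
time: 11.75
tcp_pos: [0.547, -0.201, 0.0656]
tcp_rot: [2.353, 2.081, 0.0]
force: [0.5, -0.2, 0.3]
gripper_width: 0.04
gripper_force: 0.0
time: 13.0
tcp_pos: [0.5469, -0.201, 0.0657]
tcp_rot: [-2.353, -2.082, 0.0]
force: [-2.9, 0.7, 5.0]
gripper_width: 0.0169
gripper_force: 61.0
t13.1 tcp [ 0.5469 -0.201   0.0657] yheading -7.0 shift before turn [ -1.2  -1.8 -84.3] turn None q7 -0.07 w 0.0168 F [-3.2927 -0.1482  5.7362]
```

View pics/w4.png

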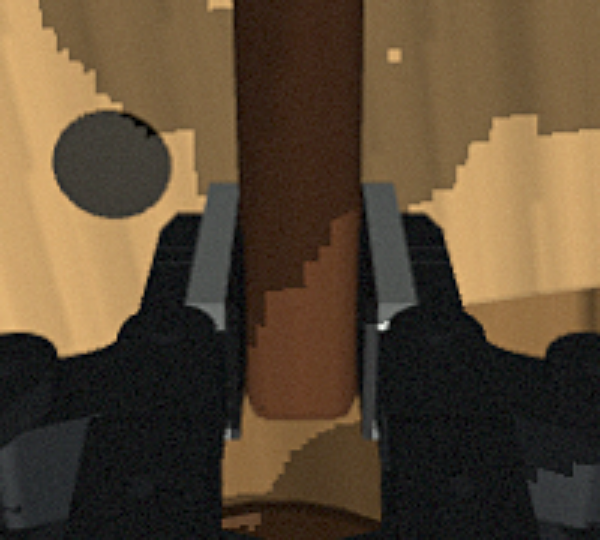

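```bash
python3 -m crank '1.1 -14.2 0 9.1;1.1 -14.2 0 9.1;1.1 -14.2 0 9.1;1.1 -14.2 0 9.1;0 0 0 0;0 0 0 0;0 0 0 0;0 0 0 0;0 0 0 0;0 0 0 0'
python3 - <<'E'
from h import *
go([.467,-.1142,.0657],np.radians(91.6))
E
```

```text
time: 14.3
tcp_pos: [0.4964, -0.1776, 0.0656]
tcp_rot: [-2.884, -1.246, 0.0]
force: [-4.6, -1.5, 7.6]
gripper_width: 0.0169
gripper_force: 61.4
t14.3 tcp [ 0.4964 -0.1776  0.0656] yheading -43.3 shift before turn [ 26.  -64.9  -0.1] turn 45.14832377966562 q7 -0.63 w 0.0169 F [-4.5562 -1.4589  7.6174]
```

```bash
python3 -m crank '1.1 -14.3 0 9.1;1.1 -14.3 0 9.1;1.1 -14.3 0 9.1;1.1 -14.3 0 9.1;1.1 -14.3 0 9.2;0 0 0 0;0 0 0 0;0 0 0 0;0 0 0 0;0 0 0 0'
python3 -m crank '0 0 0 0;0 0 0 0;0 0 0 0;0 0 0 0;0 0 0 0;0 0 -30 0;0 0 -45 0;0 0 -45 0;0 0 -45 0;0 0 0 0' 42
python3 - <<'E'
from h import *
import pickle
k=eyes.get_calibration('wrist'); im=eyes.get_image('wrist'); cv2.imwrite('pics/w5.png',im[:,:,::-1]); pickle.dump(k,open('w5.pkl','wb'))
for q in('panel','clamp','dog1','gouge1'): print(q,[(np.round(d['extent']).astype(int).tolist(),round(d['p'],2)) for d in nets.look_for('wrist',q)][:5])
go([.467,-.1142,.0657],np.radians(91.6))
E
```

```text
time: 15.55
tcp_pos: [0.4684, -0.114, 0.0657]
tcp_rot: [3.141, 0.029, 0.001]
force: [2.2, -5.7, 3.1]
gripper_width: 0.0166
gripper_force: 60.8
time: 16.8
tcp_pos: [0.4692, -0.1136, 0.2336]
tcp_rot: [3.14, 0.027, 0.008]
force: [0.1, 0.4, -0.4]
gripper_width: 0.0417
gripper_force: 0.0
panel [([186, 0, 372, 48], 0.66)]
clamp [([302, 54, 357, 203], 0.85)]
dog1 [([162, 0, 188, 30], 0.86), ([374, 0, 398, 25], 0.65)]
gouge1 [([80, 132, 160, 262], 0.98), ([61, 0, 104, 118], 0.68)]
t17.1 tcp [ 0.4672 -0.1132  0.2295] yheading -89.0 shift before turn [  0.1   1.1 163.8] turn -0.6045163585670252 q7 -1.40 w 0.0420 F [-0.2909  0.9549  0.3069]
```

View pics/w5.png

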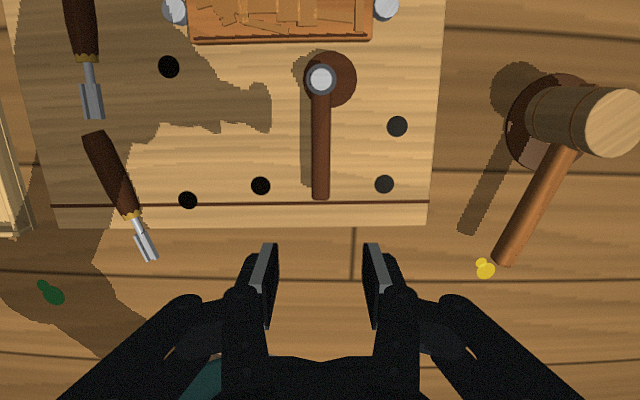

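```bash
python3 - <<'E'
from h import *
import pickle; k=pickle.load(open('w5.pkl','rb')); im=cv2.imread('pics/w5.png')
L=p2w(k,[(321,78),(320.5,197)],[.116,.111]); e=p2w(k,[(57,229),(428,224)],.08); st=p2w(k,[(50,205.5),(428,202)],.08)
for a in(L,e,st): d=a[1]-a[0]; print(a[:,:2].ravel(),np.degrees(np.arctan2(d[1],d[0])))
# front edge fine: dark-stripe fit
g=cv2.cvtColor(im,cv2.COLOR_BGR2GRAY); pts=[]
for u in list(range(210,300,3))+list(range(335,420,3)):
    col=g[196:212,u].astype(float); v=196+np.argmin(cv2.GaussianBlur(col.reshape(-1,1),(1,3),0)); pts.append((u,v))
P=p2w(k,pts,.08); c=np.polyfit(P[:,1],P[:,0],1); print('stripe x=a y+b',c,'yaw',np.degrees(-np.arctan(c[0])))
# lever edges
l=[];r=[]
for v in range(110,190,4):
    row=g[v,290:350].astype(float); d=np.where(row<60)[0]; l.append((290+d[0],v)); r.append((290+d[-1]+1,v))
for s in(l,r):
    P=p2w(k,s,.111); c=np.polyfit(P[:,0],P[:,1],1); print('lever side heading',180+np.degrees(np.arctan(c[0])))
gA=p2w(k,[(78,0),(91,120)],[.1,.09]); gB=p2w(k,[(93,132),(147,262),(113,175)],[.1,.09,.1]); print(gB)
print('bench yaw bits; mallet head top',p2w(k,[(613,123)],.106),'hend',p2w(k,[(502,262)],.06))
E
```

```text
[ 0.5577 -0.1131  0.45   -0.1146] -179.21008134896678
[ 0.3951  0.1855  0.4096 -0.2334] -88.01750409195428
[ 0.4238  0.1865  0.4353 -0.2301] -88.42148302921454
stripe x=a y+b [-0.0313  0.4293] yaw 1.7937653010667196
lever side heading 180.48946926688885
lever side heading 178.24712839165667
[[0.5083 0.1038 0.1   ]
 [0.3619 0.0786 0.09  ]
 [0.4658 0.0915 0.1   ]]
bench yaw bits; mallet head top [[ 0.5273 -0.3917  0.106 ]] hend [[ 0.3504 -0.3411  0.06  ]]
```

```bash
python3 -m crank '50 -30 -4 -8.6;53.9 -22.2 -4 -8.6;38.7 -10 -4 -9.8;0 0 0 -9.8;0 0 0 -9.8;0 0 0 -9.8;0 0 0 -9.8;0 0 0 -9.8;0 0 0 -9.8;0 0 0 -4.9' 85
python3 - <<'E'
from h import *
import pickle
k=eyes.get_calibration('wrist'); im=eyes.get_image('wrist'); cv2.imwrite('pics/w6.png',im[:,:,::-1]); pickle.dump(k,open('w6.pkl','wb'))
for q in('panel','clamp','dog1','gouge1','tray','pad'): print(q,[(np.round(d['extent']).astype(int).tolist(),round(d['p'],2)) for d in nets.look_for('wrist',q)][:5])
go([.6145,-.031,.25],np.radians(1.7))
E
```

```text
time: 18.3
tcp_pos: [0.6, -0.03, 0.2414]
tcp_rot: [-2.182, -2.257, 0.001]
force: [-0.2, 0.4, -0.4]
gripper_width: 0.0849
gripper_force: 0.0
panel [([306, 135, 365, 282], 0.61)]
clamp [([173, 222, 303, 268], 0.97), ([362, 200, 380, 224], 0.25)]
dog1 [([362, 200, 380, 225], 0.96), ([326, 114, 346, 138], 0.75), ([359, 251, 380, 275], 0.74), ([326, 277, 343, 298], 0.69)]
gouge1 [([236, 8, 401, 42], 0.81), ([76, 4, 228, 70], 0.74), ([328, 111, 348, 138], 0.7)]
tray [([324, 278, 345, 294], 0.51)]
pad [([228, 343, 291, 370], 0.85)]
t18.6 tcp [ 0.6002 -0.0299  0.2423] yheading 1.6 shift before turn [-1.5 14.2 -7.7] turn -0.08437302744269459 q7 -0.12 w 0.0848 F [-0.3264  0.8534  0.118 ]
```

View pics/w6.png

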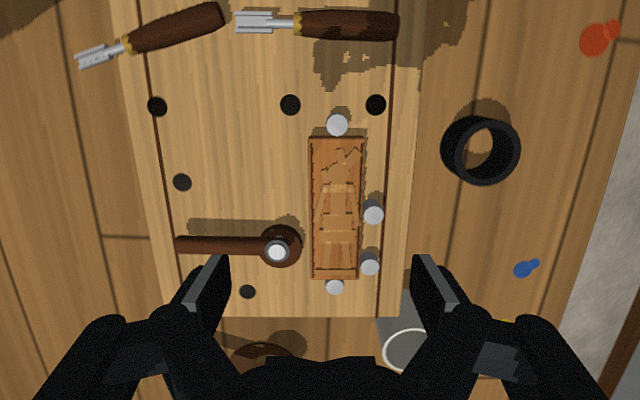

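```bash
python3 - <<'E'
from h import *
import pickle; k=pickle.load(open('w6.pkl','rb'))
P=p2w(k,[(310,137),(365,137),(313,279),(358,279)],.1)[:,:2]; print(P,'c',P.mean(0))
d=(P[0]+P[1]-P[2]-P[3])/2; print('len',np.hypot(*d),'yaw',np.degrees(np.arctan2(d[1],d[0]))-90,'wid',np.hypot(*(P[1]-P[0])),np.hypot(*(P[3]-P[2])))
u=d/np.hypot(*d); c=P.mean(0); print('grasp',c+.045*u)
uv=np.array([(370,267),(373,214.5),(335,287.5),(337.5,125.5)]);xy=np.array([(.105,-.125),(.105,-.06),(.066,-.152),(.066,.032)])
f=lambda v:(w2p(k,np.c_[b2w(v[:3],xy),v[3:]])-uv).ravel()
r=least_squares(lambda v:np.r_[f(v),(v[2]-.0300)*300],[.549,-.018,.03,.1,.1,.1,.1]);print(r.x,r.fun)
go(list(c+.045*u)+[.1],np.radians(1.7))
E
```

```text
[[ 0.589   0.004 ]
 [ 0.6417  0.0058]
 [ 0.5961 -0.1546]
 [ 0.6466 -0.153 ]] c [ 0.6184 -0.0745]
len 0.15882593585200228 yaw 2.1425285056833303 wid 0.05272484352840605 0.050494343022524604
grasp [ 0.6167 -0.0295]
[ 0.5516 -0.0217  0.0303  0.0899  0.0896  0.0909  0.0711] [-0.3143  0.0834  0.026  -0.0104  0.1327 -0.0095  0.142  -0.0583  0.0754]
t18.6 tcp [ 0.6002 -0.0299  0.2423] yheading 1.6 shift before turn [ -0.   16.5 142.3] turn -0.08437302744269459 q7 -0.12 w 0.0848 F [-0.3264  0.8534  0.118 ]
```

```bash
python3 -m crank '0 8 30 0;0 8 30 0;0 0 30 0;0 0 30 0;0 0 25 0;0 0 20 0;0 0 10 0;0 0 10 0;0 0 5 0;0 0 0 0' 85 && python3 -m crank '0 0 0 0;0 0 0 0;0 0 0 0;0 0 0 0;0 0 0 0;0 0 0 0;0 0 0 0;0 0 0 0;0 0 0 0;0 0 0 0' 40 90
```

```text
time: 19.9
tcp_pos: [0.6164, -0.0295, 0.0526]
tcp_rot: [-2.188, -2.254, -0.0]
force: [1.5, 1.0, -1.1]
gripper_width: 0.0851
gripper_force: 0.0
time: 21.15
tcp_pos: [0.6165, -0.0295, 0.0535]
tcp_rot: [2.188, 2.253, 0.0]
force: [-4.5, -0.4, 10.3]
gripper_width: 0.0545
gripper_force: 96.1
```

```bash
python3 -m crank '0 0 -10 0;0 0 -30 0;0 0 -40 0;0 0 -40 0;50 -3 -15 0;50 -3 -15 0;50 -3 0 0;50 -3 0 0;50 -3 0 0;0 0 0 0' && python3 -m crank '45 -3 0 0;45 -3 0 0;45 -3 0 0;45 -3 0 0;0 0 0 0;0 0 0 0;0 0 0 0;0 0 0 0;0 0 0 0;0 0 0 0'
python3 - <<'E'
from h import *
import pickle
k=eyes.get_calibration('wrist'); im=eyes.get_image('wrist'); cv2.imwrite('pics/w7.png',im[:,:,::-1]); pickle.dump(k,open('w7.pkl','wb'))
for q in('panel','tray','glue_jar'): print(q,[(np.round(d['extent']).astype(int).tolist(),round(d['p'],2)) for d in nets.look_for('wrist',q)][:5])
go([.5775,.444,.1],np.radians(1.7))
E
```

```text
time: 22.4
tcp_pos: [0.5924, 0.2248, 0.2032]
tcp_rot: [-2.18, -2.26, -0.002]
force: [0.6, -1.3, -2.3]
gripper_width: 0.0538
gripper_force: 95.1
time: 23.65
tcp_pos: [0.5767, 0.3993, 0.2027]
tcp_rot: [-2.189, -2.254, -0.0]
force: [0.2, -0.2, -2.3]
gripper_width: 0.054
gripper_force: 95.1
panel [([252, 199, 388, 363], 0.86)]
tray [([100, 55, 388, 248], 0.57)]
glue_jar [([410, 229, 498, 308], 0.91)]
t23.9 tcp [0.5766 0.3995 0.2026] yheading 1.7 shift before turn [ 44.4   2.2 102.6] turn -0.008596187504650743 q7 -0.83 w 0.0541 F [ 0.6741  0.6823 -1.9069]
```

View pics/w7.png

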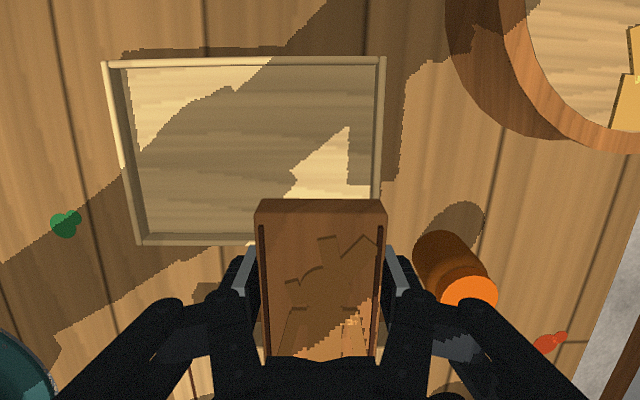

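```bash
python3 - <<'E'
from h import *
import pickle; k=pickle.load(open('w7.pkl','rb'))
P=p2w(k,[(101,63),(386,57),(137,245)],.032)[:,:2]; print(P)
# P0 = near-left (x-,y+), P1 = far-left, P2 = near-right
a=P[1]-P[0]; b=P[2]-P[0]; print('len',np.hypot(*a),np.hypot(*b),'yaw',np.degrees(np.arctan2(a[1],a[0])),np.degrees(np.arctan2(b[1],b[0]))+90)
C=np.array([(-.145,.105),(.145,.105),(-.145,-.105)])
r=least_squares(lambda t:(b2w(t,C)-P).ravel(),[.5,.4,0]); t=r.x; print('tray',t,r.fun)
print('jar cap',p2w(k,[(470,291)],.1))
tgt=b2w(t,[(.07,.045),(.07,0)]);print(tgt)
go(list(tgt[0])+[.1],t[2])
E
```

```text
[[0.353  0.4989]
 [0.6384 0.5096]
 [0.3598 0.2943]]
len 0.2855089745493806 0.20477030325868995 yaw 2.1382065453762067 1.8996123371194784
tray [0.4999 0.4009 0.0336] [-0.0016  0.002   0.0029  0.0011 -0.0013 -0.0032]
jar cap [[0.7316 0.2898 0.1   ]]
[[0.5683 0.4482]
 [0.5699 0.4032]]
t23.9 tcp [0.5766 0.3995 0.2026] yheading 1.7 shift before turn [ 48.9  -6.8 102.6] turn -0.23473550239387464 q7 -0.83 w 0.0541 F [ 0.6741  0.6823 -1.9069]
```

```bash
python3 -m crank '25 -3.5 0 0;24 -3.5 20 0;0 0 40 0;0 0 40 0;0 0 40 0;0 0 30 0;0 0 20 0;0 0 8 0;0 0 0 0;0 0 0 0' && python3 -m crank '0 0 6 0;0 0 5 0;0 0 4 0;0 0 3 0;0 0 2 0;0 0 1 0;0 0 0 0;0 0 0 0;0 0 0 0;0 0 0 0'
```

```text
time: 25.1
tcp_pos: [0.5687, 0.4488, 0.0059]
tcp_rot: [2.188, 2.254, 0.003]
force: [-0.1, -0.3, -1.1]
gripper_width: 0.0538
gripper_force: 95.2
time: 26.35
tcp_pos: [0.5682, 0.4483, -0.0163]
tcp_rot: [-2.188, -2.254, -0.0]
force: [-0.4, 0.5, -1.5]
gripper_width: 0.0539
gripper_force: 95.2
```

```bash
python3 -m crank '0 0 1.5 0;0 0 0 0;0 0 0 0;0 0 0 0;0 0 0 0;0 0 -10 0;0 0 -45 0;0 0 -55 0;0 0 -55 0;0 0 -50 0' 66 && python3 -m crank '-45 -6 -20 0;-50 -7 -20 0;-50 -7 -10 0;-50 -7 0 0;-50 -7 0 0;-50 -7 0 0;-50 -7 0 0;0 0 0 -10;0 0 0 -10;0 0 0 -10' 55 && python3 -m crank '0 0 0 -10;0 0 0 -10;0 0 0 -10;0 0 0 -10;0 0 0 -10;0 0 0 -10;0 0 0 0;0 0 0 0;0 0 0 0;0 0 0 0'
python3 - <<'E'
from h import *
import pickle
k=eyes.get_calibration('wrist'); im=eyes.get_image('wrist'); cv2.imwrite('pics/w8.png',im[:,:,::-1]); pickle.dump(k,open('w8.pkl','wb'))
for q in('panel','tray','gouge1'): print(q,[(np.round(d['extent']).astype(int).tolist(),round(d['p'],2)) for d in nets.look_for('wrist',q)][:5])
go([.611,.104,.1],np.radians(90))
E
```

```text
time: 27.6
tcp_pos: [0.5681, 0.4483, 0.2002]
tcp_rot: [2.188, 2.254, 0.002]
force: [-0.1, 0.1, 0.2]
gripper_width: 0.0661
gripper_force: 0.0
time: 28.85
tcp_pos: [0.5303, 0.102, 0.2479]
tcp_rot: [1.522, 2.747, 0.001]
force: [-0.6, 0.1, 0.5]
gripper_width: 0.055
gripper_force: 0.0
time: 30.1
tcp_pos: [0.5304, 0.1021, 0.2472]
tcp_rot: [-0.045, 3.141, -0.0]
force: [0.6, -0.7, -0.3]
gripper_width: 0.0554
gripper_force: 0.0
panel [([480, 167, 606, 212], 0.71)]
tray [([456, 4, 640, 243], 0.82), ([233, 225, 254, 251], 0.62)]
gouge1 [([290, 142, 323, 273], 0.9), ([284, 2, 340, 146], 0.69)]
t30.3 tcp [0.5304 0.102  0.2471] yheading 91.7 shift before turn [-80.7  -0.4 147.1] turn 1.6719188136925567 q7 1.16 w 0.0551 F [-0.4443  0.1063  0.1609]
```

View pics/w8.png

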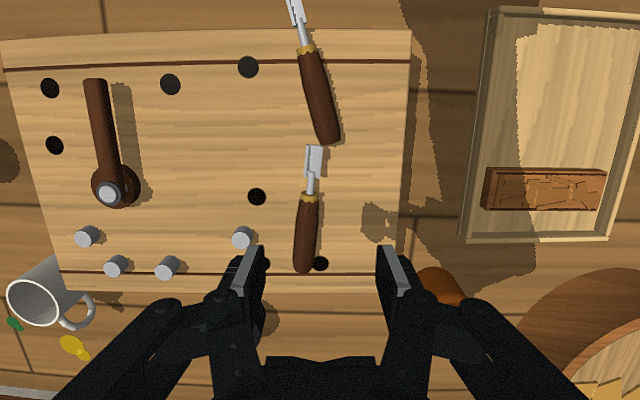

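```bash
cat >> h.py <<'E'
def gouge(k,end,fer,z0=.08):
    P=p2w(k,[end,fer],z0+.018)[:,:2]; u=P[1]-P[0]; L=np.hypot(*u); u/=L
    m=P.mean(0); print('len',L,'mid',m,'heading',np.degrees(np.arctan2(u[1],u[0])),'grasp',m+.004*u); return m+.004*u,np.arctan2(u[1],u[0])
E
python3 - <<'E'
from h import *
import pickle; k=pickle.load(open('w8.pkl','rb'))
for e,f in(((302.5,272),(309.5,193)),((331,143),(306.5,48))):
    g,h=gouge(k,e,f); go(list(g)+[.06],h+np.pi/2)
E
```

```text
len 0.09577325700067181 mid [0.6037 0.0886] heading 176.19821809816793 grasp [0.5997 0.0888]
t30.3 tcp [0.5304 0.102  0.2471] yheading 91.7 shift before turn [-68.9 -15.2 187.1] turn 5.473700715524586 q7 1.16 w 0.0551 F [-0.4443  0.1063  0.1609]
len 0.09019099661726161 mid [0.4598 0.0993] heading -163.51887244752606 grasp [0.456  0.0981]
t30.3 tcp [0.5304 0.102  0.2471] yheading 91.7 shift before turn [ 74.5  -1.7 187.1] turn -14.809208738781393 q7 1.16 w 0.0551 F [-0.4443  0.1063  0.1609]
```

```bash
python3 -m crank '-35 -8 15 0;-34 -7 15 5.5;0 0 40 0;0 0 40 0;0 0 35 0;0 0 20 0;0 0 15 0;0 0 11 0;0 0 0 0;0 0 0 0' 55 && python3 -m crank '0 0 0 0;0 0 0 0;0 0 0 0;0 0 0 0;0 0 0 0;0 0 0 0;0 0 0 0;0 0 0 0;0 0 -10 0;0 0 -20 0' 10 60
python3 -c "
from h import *
t=[.4999,.4009,.0336]; P=b2w(t,[(-.05,.055)])[0]; go([*P,.2],t[2]+np.pi/2)"
```

```text
time: 31.55
tcp_pos: [0.6002, 0.0892, 0.0568]
tcp_rot: [0.104, 3.139, 0.0]
force: [0.2, -0.0, -0.3]
gripper_width: 0.0551
gripper_force: 0.0
time: 32.8
tcp_pos: [0.5994, 0.089, 0.0868]
tcp_rot: [-0.104, -3.139, -0.0]
force: [-0.4, -1.1, -0.7]
gripper_width: 0.0229
gripper_force: 58.9
t32.8 tcp [0.5994 0.089  0.0868] yheading 86.2 shift before turn [ 175.4  354.3 -113. ] turn -5.7292848983011595 q7 0.97 w 0.0229 F [-0.3927 -1.0922 -0.7207]
```

```bash
python3 -m crank '0 0 -30 0;20.9 49.6 -10 0;20.9 49.6 0 0;20.9 49.6 0 0;20.9 49.6 0 0;20.9 49.6 0 0;20.9 49.6 0 0;20.9 49.6 0 -5.7;0 0 40 0;0 0 40 0' && python3 -m crank '0 0 30 0;0 0 15 0;0 0 8 0;0 0 4 0;0 0 3 0;0 0 1 0;0 0 0 0;0 0 0 0;0 0 0 0;0 0 0 0' && python3 -c "
from h import *
t=[.4999,.4009,.0336]; P=b2w(t,[(-.022,.045)])[0]; go([*P,-.015],t[2]+np.pi/2)"
```

```text
time: 34.05
tcp_pos: [0.477, 0.4461, 0.0467]
tcp_rot: [-0.053, 3.14, 0.002]
force: [-0.3, -0.0, -1.3]
gripper_width: 0.023
gripper_force: 59.0
time: 35.3
tcp_pos: [0.4769, 0.4452, -0.0148]
tcp_rot: [0.052, -3.141, -0.0]
force: [0.1, 0.3, -1.7]
gripper_width: 0.0234
gripper_force: 59.0
t35.3 tcp [ 0.4769  0.4452 -0.0148] yheading 91.9 shift before turn [ 0.5 -0.1  0.2] turn -0.03703140263978355 q7 0.38 w 0.0234 F [ 0.0888  0.2972 -1.7343]
```

```bash
python3 -m crank '0 0 .5 0;0 0 0 0;0 0 0 0;0 0 0 0;0 0 -10 0;0 0 -40 0;0 0 -55 0;0 0 -50 0;4.6 -49.5 -20 0;4.6 -49.5 -20 0' 38 && python3 -m crank '4.6 -49.5 -20 0;4.6 -49.5 -10 0;4.6 -49.5 0 0;4.6 -49.5 0 0;4.6 -49.5 0 -7.3;0 0 0 -7.3;0 0 0 0;0 0 0 0;0 0 0 0;0 0 0 0' 55
python3 - <<'E'
from h import *
import pickle
k=eyes.get_calibration('wrist'); im=eyes.get_image('wrist'); cv2.imwrite('pics/w9.png',im[:,:,::-1]); pickle.dump(k,open('w9.pkl','wb'))
for q in('panel','tray','gouge1'): print(q,[(np.round(d['extent']).astype(int).tolist(),round(d['p'],2)) for d in nets.look_for('wrist',q)][:5])
go([.456,.098,.056])
E
```

```text
time: 36.55
tcp_pos: [0.4706, 0.345, 0.181]
tcp_rot: [-0.053, 3.14, 0.001]
force: [1.0, 0.4, 0.1]
gripper_width: 0.0382
gripper_force: 0.0
time: 37.8
tcp_pos: [0.456, 0.0982, 0.2096]
tcp_rot: [0.45, -3.109, -0.0]
force: [-0.7, -1.1, 0.9]
gripper_width: 0.055
gripper_force: 0.0
panel [([446, 268, 569, 329], 0.63)]
tray [([429, 123, 640, 357], 0.71)]
gouge1 [([305, 69, 334, 229], 0.75)]
t38.0 tcp [0.4561 0.098  0.2096] yheading 106.5 shift before turn [  0.1   0.  153.6] turn None q7 1.43 w 0.0551 F [-0.5948  1.0466 -0.2207]
```

View pics/w9.png

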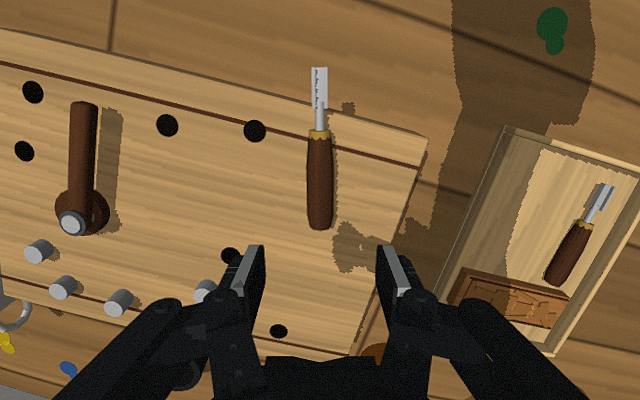

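```bash
python3 - <<'E'
from h import *
import pickle; k=pickle.load(open('w9.pkl','rb'))
g,h=gouge(k,(320,228),(319.5,131)); go(list(g)+[.056],h+np.pi/2)
t=[.4999,.4009,.0336]; P=b2w(t,[(-.022,-.045)])[0]; print(P)
E
```

```text
len 0.09165058771612009 mid [0.4577 0.0984] heading -163.25785329131972 grasp [0.4539 0.0972]
t38.0 tcp [0.4561 0.098  0.2096] yheading 106.5 shift before turn [  2.3  -0.1 153.6] turn -0.25195522717876884 q7 1.43 w 0.0551 F [-0.5948  1.0466 -0.2207]
[0.4794 0.3552]
```

```bash
python3 -m crank '2 0 30 0;0 0 35 0;0 0 35 0;0 0 25 0;0 0 18 0;0 0 10 0;0 0 0 0;0 0 0 0;0 0 0 0;0 0 0 0' 55 && python3 -m crank '0 0 0 0;0 0 0 0;0 0 0 0;0 0 0 0;0 0 0 0;0 0 0 0;0 0 0 0;0 0 -10 0;0 0 -30 0;0 0 -30 0' 10 60 && python3 -m crank '-19.5 48 0 0;-19.5 48 0 0;-19.5 48 0 0;-19.5 48 0 0;-19.5 48 0 7.3;0 0 0 7.3;0 0 25 0;0 0 30 0;0 0 30 0;0 0 20 0'
python3 -c "
from h import *
go([.4794,.3552,-.015],.0336+np.pi/2)"
```

```text
time: 39.25
tcp_pos: [0.4545, 0.0972, 0.057]
tcp_rot: [-0.45, 3.108, -0.0]
force: [0.1, 0.5, 0.1]
gripper_width: 0.0549
gripper_force: 0.0
time: 40.5
tcp_pos: [0.454, 0.0975, 0.1278]
tcp_rot: [0.451, -3.109, -0.001]
force: [0.7, -0.2, -1.2]
gripper_width: 0.0229
gripper_force: 58.9
time: 41.75
tcp_pos: [0.4794, 0.3548, 0.0207]
tcp_rot: [0.052, -3.14, 0.0]
force: [1.2, 0.5, -0.4]
gripper_width: 0.0231
gripper_force: 59.1
t41.8 tcp [0.4794 0.3548 0.0207] yheading 91.9 shift before turn [-0.1  0.4 35.7] turn -0.04322025426934317 q7 0.52 w 0.0231 F [ 1.2249  0.4629 -0.4124]
```

```bash
python3 -m crank '0 0 15 0;0 0 12 0;0 0 6 0;0 0 2 0;0 0 .5 0;0 0 0 0;0 0 0 0;0 0 0 0;0 0 0 0;0 0 0 0' && python3 -m crank '0 0 0 0;0 0 0 0;0 0 0 0;0 0 -10 0;0 0 -45 0;0 0 -55 0;0 0 -55 0;0 -50 -30 0;0 -50 -30 0;0 -50 -30 0' 38 && python3 -m crank '0 -55 -15 0;0 -55 -15 0;0 -55 0 0;0 -55 0 0;0 -55 0 0;0 -55 0 0;0 -55 0 0;0 -55 0 0;0 -55 0 0;0 -55 0 0' 50 && python3 -m crank '0 -16 0 9.2;0 0 0 9.2;0 0 0 0;0 0 0 0;0 0 0 0;0 0 0 0;0 0 0 0;0 0 0 0;0 0 0 0;0 0 0 0'
python3 - <<'E'
from h import *
import pickle
k=eyes.get_calibration('wrist'); im=eyes.get_image('wrist'); cv2.imwrite('pics/w10.png',im[:,:,::-1]); pickle.dump(k,open('w10.pkl','wb'))
it=eyes.get_image('top'); cv2.imwrite('pics/top1.png',it[:,:,::-1])
for q in('mallet','pad','dog1'): print(q,[(np.round(d['extent']).astype(int).tolist(),round(d['p'],2)) for d in nets.look_for('wrist',q)][:5])
print([(np.round(d['extent']).astype(int).tolist(),round(d['p'],2)) for d in nets.look_for('top','gouge1')])
go([.456,.098,.056])
E
```

```text
time: 43.0
tcp_pos: [0.4796, 0.3551, -0.0139]
tcp_rot: [0.052, -3.141, -0.0]
force: [0.7, 0.2, -0.9]
gripper_width: 0.0227
gripper_force: 59.1
time: 44.25
tcp_pos: [0.4842, 0.2037, 0.2427]
tcp_rot: [-0.052, 3.141, -0.0]
force: [0.9, 0.5, 0.6]
gripper_width: 0.0379
gripper_force: 0.0
time: 45.5
tcp_pos: [0.5025, -0.346, 0.2719]
tcp_rot: [-0.053, 3.141, -0.0]
force: [1.1, 0.9, 0.1]
gripper_width: 0.0501
gripper_force: 0.0
time: 46.75
tcp_pos: [0.5032, -0.3606, 0.271]
tcp_rot: [-0.451, -3.109, -0.0]
force: [-0.0, 0.9, -0.3]
gripper_width: 0.05
gripper_force: 0.0
mallet []
pad [([242, 121, 333, 194], 0.7), ([399, 247, 457, 306], 0.44), ([492, 197, 514, 224], 0.2)]
dog1 [([517, 221, 542, 241], 0.83), ([490, 198, 512, 223], 0.69), ([567, 207, 594, 227], 0.62), ([248, 119, 333, 194], 0.58)]
[([165, 240, 174, 286], 0.57), ([192, 239, 202, 286], 0.55)]
t47.0 tcp [ 0.5032 -0.3606  0.2711] yheading 73.5 shift before turn [175.6 426.3 215.1] turn None q7 1.75 w 0.0498 F [-0.0587 -0.0797 -0.0788]
```

View pics/w10.png

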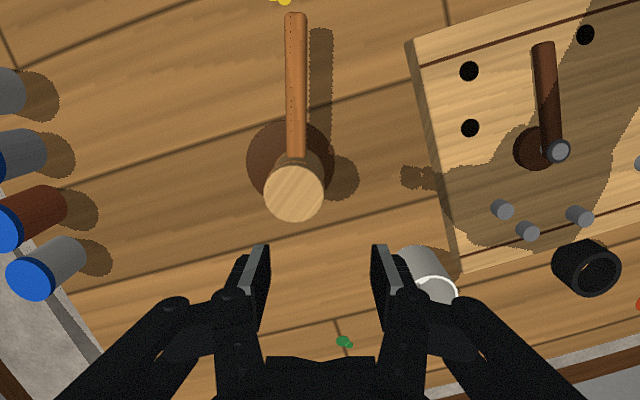

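```bash
python3 - <<'E'
from h import *
import pickle; k=pickle.load(open('w10.pkl','rb'))
im=cv2.imread('pics/w10.png')
H=p2w(k,[(294.3,192.5)],.106)[0]; E=p2w(k,[(295.5,13),(297,156)],.068); d=E[0]-E[1]
print('head',H,'handle',E,np.degrees(np.arctan2(d[1],d[0])),'from head',np.degrees(np.arctan2(*(E[0]-H)[[1,0]])),np.hypot(*(E[0]-H)[:2]))
print('pad',p2w(k,[(247,160),(334,155),(288,121)],.006))
# pad projected circle fit check
def circ(c): 
    a=np.linspace(0,2*np.pi,73); return w2p(k,np.c_[c[0]+.062*np.cos(a),c[1]+.062*np.sin(a),np.full(73,.006)])
r=least_squares(lambda c:[circ(c)[:,0].min()-246.5,circ(c)[:,0].max()-334.5,circ(c)[:,1].min()-121],[.52,-.40]);print('padc',r.x,r.fun)
g=H[:2]+.062*np.array([np.cos(np.radians(163.5)),np.sin(np.radians(163.5))]); go([*g,.1],np.radians(73.5))
E
```

```text
head [ 0.5241 -0.3961  0.106 ] handle [[ 0.3487 -0.3413  0.068 ]
 [ 0.4936 -0.3859  0.068 ]] 162.88814162516005 from head 162.65004499840882 0.18379304820076076
pad [[ 0.491  -0.462   0.006 ]
 [ 0.5185 -0.3452  0.006 ]
 [ 0.457  -0.3911  0.006 ]]
padc [ 0.5169 -0.4074] [-0.7364  0.7313  0.0611]
t47.0 tcp [ 0.5032 -0.3606  0.2711] yheading 73.5 shift before turn [ 31.8 -28.1 171.1] turn -0.010410735669580617 q7 1.75 w 0.0498 F [-0.0587 -0.0797 -0.0788]
```

```bash
python3 -m crank '14 -14 30 0;14 -13.5 30 0.7;0 0 50 0;0 0 50 0;0 0 40 0;0 0 25 0;0 0 20 0;0 0 10 0;0 0 6 0;0 0 0 0' 50 && python3 -m crank '0 0 0 0;0 0 0 0;0 0 0 0;0 0 0 0;0 0 0 0;0 0 0 0;0 0 0 0;0 0 0 0;0 0 0 0;0 0 0 0' 10 120
python3 -c "
from h import *
go([.6,-.15,.2])"
```

```text
time: 48.3
tcp_pos: [0.4687, -0.3791, 0.0103]
tcp_rot: [0.47, 3.106, -0.0]
force: [-0.9, -0.3, 0.5]
gripper_width: 0.05
gripper_force: 0.0
time: 49.55
tcp_pos: [0.4688, -0.3794, 0.011]
tcp_rot: [0.47, 3.105, -0.001]
force: [-1.6, -0.6, 5.8]
gripper_width: 0.0229
gripper_force: 117.0
t49.5 tcp [ 0.4688 -0.3794  0.011 ] yheading 72.8 shift before turn [ -57.5  257.9 -189.1] turn None q7 1.70 w 0.0229 F [-1.5739 -0.6369  5.8051]
```

```bash
python3 - <<'E'
from h import *
k=eyes.get_calibration('top'); print('mug',p2w(k,[(401.3,170.7)],.085),p2w(k,[(399.5,171)],.04))
E
python3 -m crank '0 0 -10 0;0 0 -30 0;0 0 -40 0;0 0 -40 0;0 0 -30 0;-8.4 43.2 0 0;-8.4 43.2 0 0;-8.4 43.2 0 0;-8.4 43.2 0 0;-8.4 43.2 0 0' && python3 -m crank '0 0 0 -9.3;0 0 0 -9.3;0 0 0 -9.3;0 0 0 -9.3;0 0 0 0;0 0 0 0;0 0 0 0;0 0 0 0;0 0 0 0;0 0 0 0'
python3 - <<'E'
from h import *
im=eyes.get_image('wrist'); cv2.imwrite('pics/w11.png',im[:,:,::-1])
go([.5725,-.1856,.1],np.radians(110))
E
```

```text
mug [[ 0.7243 -0.2716  0.085 ]] [[ 0.7323 -0.2735  0.04  ]]
time: 50.8
tcp_pos: [0.5728, -0.1837, 0.1606]
tcp_rot: [-0.47, -3.106, 0.0]
force: [1.2, -0.0, -4.4]
gripper_width: 0.0223
gripper_force: 118.1
time: 52.05
tcp_pos: [0.5726, -0.185, 0.16]
tcp_rot: [0.545, -3.094, -0.0]
force: [-0.3, 0.9, -5.0]
gripper_width: 0.0225
gripper_force: 118.4
t52.1 tcp [ 0.5726 -0.185   0.1601] yheading 110.0 shift before turn [ 0.3 -0.5 60.1] turn -0.02205475116103628 q7 1.96 w 0.0223 F [ 0.1001 -0.7817 -3.9928]
```

```bash
python3 -m crank '0 0 20 0;0 0 20 0;0 0 12 0;0 0 10 0;0 0 6 0;0 0 4 0;0 0 2 0;0 0 1 0;0 0 0 0;0 0 0 0'; python3 -c "
from h import *
s=telemetry.observe();print(s['force'],s['moment'],s['tcp_pos'])"
```

```text
time: 53.35
tcp_pos: [0.5721, -0.1851, 0.0854]
tcp_rot: [0.545, -3.093, 0.0]
force: [-11.7, -0.5, 10.4]
gripper_width: 0.0225
gripper_force: 120.8
[-11.7125  -0.4659  10.3977] [0.5858 2.0451 0.3889] [ 0.5721 -0.1851  0.0854]
```

```bash
python3 -m crank '0 0 1 0;0 0 1 0;0 0 0 0;0 0 0 0;0 0 0 0;0 0 0 0;0 0 0 0;0 0 0 0;0 0 0 0;0 0 0 0'; python3 - <<'E'
from h import *
im=eyes.get_image('wrist'); cv2.imwrite('pics/w12.png',im[:,:,::-1])
s=telemetry.observe();print(s['force'],s['moment'],s['tcp_pos'])
E
```

```text
time: 54.6
tcp_pos: [0.5722, -0.1852, 0.0847]
tcp_rot: [0.545, -3.093, 0.001]
force: [-21.9, 2.0, 34.4]
gripper_width: 0.0226
gripper_force: 124.2
[-21.8577   2.7091  35.7336] [1.053  4.2292 0.3501] [ 0.5722 -0.1852  0.0847]
```

```bash
python3 -m crank '0 0 -20 0;0 0 -10 0;-14 0 0 0;0 0 0 0;0 0 10 0;0 0 10 0;0 0 6 0;0 0 3 0;0 0 0 0;0 0 0 0'; python3 - <<'E'
from h import *
im=eyes.get_image('wrist'); cv2.imwrite('pics/w13.png',im[:,:,::-1])
s=telemetry.observe();print(s['force'],s['moment'],s['tcp_pos'])
go([.6577-.94*.036,-.1403-.342*.036,.15],np.radians(110))
E
```

```text
time: 55.9
tcp_pos: [0.5852, -0.1804, 0.0849]
tcp_rot: [0.545, -3.093, 0.001]
force: [-14.0, 2.4, 16.8]
gripper_width: 0.0226
gripper_force: 121.5
[-12.722    1.1889  17.2102] [0.5911 2.6296 0.2287] [ 0.5852 -0.1805  0.0849]
t56.0 tcp [ 0.5852 -0.1805  0.0849] yheading 110.0 shift before turn [-45.8  13.  -65.1] turn -0.021197417557530684 q7 1.90 w 0.0227 F [-12.722    1.1889  17.2102]
```

```bash
python3 -m crank '0 0 -20 0;0 0 -20 0;-46 13 0 0;0 0 0 0;0 0 10 0;0 0 12 0;0 0 10 0;0 0 6 0;0 0 2.5 0;0 0 0 0'; python3 - <<'E'
from h import *
s=telemetry.observe();print(s['force'],s['moment'],s['tcp_pos'])
go([.6558-.985*.036,-.0753+.174*.036,.125],np.radians(80))
E
```

```text
time: 57.2
tcp_pos: [0.624, -0.1527, 0.085]
tcp_rot: [0.545, -3.093, 0.001]
force: [-15.8, 0.2, 23.4]
gripper_width: 0.0222
gripper_force: 122.5
[-15.8216   0.1652  23.4334] [0.3653 3.4088 0.1182] [ 0.624  -0.1527  0.085 ]
t57.2 tcp [ 0.624  -0.1527  0.085 ] yheading 110.0 shift before turn [-25.1  79.8 -40.1] turn 29.97017766287283 q7 1.85 w 0.0222 F [-15.8216   0.1652  23.4334]
```

```bash
python3 -m crank '0 0 -25 0;0 0 -20 0;-12.5 40 0 0;-12.5 40 0 10;0 0 0 10;0 0 0 10;0 0 0 0;0 0 0 0;0 0 0 0;0 0 0 0' && python3 -m crank '0 0 10 0;0 0 12 0;0 0 10 0;0 0 8 0;0 0 5 0;0 0 .5 0;0 0 0 0;0 0 0 0;0 0 0 0;0 0 0 0'; python3 - <<'E'
from h import *
s=telemetry.observe();print(s['force'],s['moment'],s['tcp_pos'])
go([.614-.985*.036,.0155+.174*.036,.125],np.radians(80))
E
```

```text
time: 58.45
tcp_pos: [0.6206, -0.0688, 0.1285]
tcp_rot: [-0.273, -3.13, -0.0]
force: [-0.2, -0.3, -5.5]
gripper_width: 0.0227
gripper_force: 118.9
time: 59.7
tcp_pos: [0.6204, -0.0687, 0.0848]
tcp_rot: [-0.274, -3.129, 0.001]
force: [-21.6, -1.1, 36.7]
gripper_width: 0.0225
gripper_force: 125.0
[-21.5937  -1.09    36.7144] [ 0.0216  4.1019 -0.0519] [ 0.6204 -0.0687  0.0848]
t59.7 tcp [ 0.6204 -0.0687  0.0848] yheading 80.0 shift before turn [ 56.9  81.7 -40.2] turn -0.011251557453476835 q7 1.24 w 0.0225 F [-21.5937  -1.09    36.7144]
```

```bash
python3 -m crank '0 0 -25 0;0 0 -20 0;28.5 41 0 0;28.5 41 0 0;0 0 0 0;0 0 10 0;0 0 12 0;0 0 10 0;0 0 8 0;0 0 4.5 0' && python3 -m crank '0 0 0 0;0 0 0 0;0 0 -25 0;0 0 -35 0;0 0 -40 0;20 0 0 0;40 0 0 0;40 0 0 0;0 0 0 0;0 0 0 0'; python3 - <<'E'
from h import *
import pickle
for i,c in enumerate(('wrist','top')):
    k=eyes.get_calibration(c); im=eyes.get_image(c); cv2.imwrite(f'pics/v{c}.png',im[:,:,::-1]); pickle.dump(k,open(f'v{c}.pkl','wb'))
    print([(np.round(d['extent'],1).tolist(),round(d['p'],2)) for d in nets.look_for(c,'dog1')])
it=eyes.get_image('scene'); cv2.imwrite('pics/vscene.png',it[:,:,::-1])
print([(np.round(d['extent'],1).tolist(),round(d['p'],2)) for d in nets.look_for('scene','dog1')])
go([.4688,-.3794,.2],np.radians(72.8))
E
```

```text
time: 60.95
tcp_pos: [0.5782, 0.0213, 0.0844]
tcp_rot: [-0.275, -3.128, 0.002]
force: [-44.3, -8.8, 87.1]
gripper_width: 0.0225
gripper_force: 131.9
time: 62.2
tcp_pos: [0.4808, 0.0393, 0.1836]
tcp_rot: [0.275, 3.129, 0.0]
force: [-0.1, 0.1, -4.6]
gripper_width: 0.0224
gripper_force: 118.9
[]
[]
[]
t62.5 tcp [0.4806 0.0395 0.1834] yheading 80.0 shift before turn [ -61.3 -414.5  -16.8] turn 7.184563489598801 q7 1.13 w 0.0223 F [ 0.1928  0.2927 -5.0755]
```

```bash
python3 - <<'E'
from h import *
import pickle
b=[.549,-.0185,.03]; xy=np.array([(.105,-.125),(.105,-.06),(.066,-.152),(.066,.032)]); W=b2w(b,xy)
for c in('wrist','top','scene'):
    k=eyes.get_calibration('scene') if c=='scene' else pickle.load(open(f'v{c}.pkl','rb')); im=cv2.imread(f'pics/v{c}.png'); hsv=cv2.cvtColor(im,cv2.COLOR_BGR2HSV)
    m=((hsv[...,1]<60)&(hsv[...,2]>90)).astype(np.uint8)
    for i in range(4):
        q=w2p(k,[[*W[i],.08],[*W[i],.095]]); u,v=np.round(q[0]).astype(int)
        if not(12<u<628 and 12<v<388): print(c,i+1,'out',u,v);continue
        r=8 if c!='wrist' else 25
        ys,xs=np.nonzero(m[max(0,v-r):v+r+1,max(0,u-r):u+r+1]); 
        print(c,i+1,'flush@',q[0].round(1),'15proud@',q[1].round(1),'n',len(xs),'blob c',(max(0,u-r)+xs.mean()).round(1) if len(xs) else '',(max(0,v-r)+ys.mean()).round(1) if len(xs) else '')
k=eyes.get_calibration('scene');im=cv2.imread('pics/scene0.png');hsv=cv2.cvtColor(im,cv2.COLOR_BGR2HSV);m=((hsv[...,1]<60)&(hsv[...,2]>90))
for i in range(4):
    q=w2p(k,[[*W[i],.08]]);u,v=np.round(q[0]).astype(int);ys,xs=np.nonzero(m[v-12:v+9,u-9:u+10]);print('before',q[0],len(xs),u-9+xs.mean(),v-12+ys.mean(),'top row',v-12+ys.min(),'bot',v-12+ys.max())
E
```

```text
wrist 1 flush@ [189.3 358.8] 15proud@ [184.2 369.9] n 0 blob c  
wrist 2 flush@ [244.8 350.9] 15proud@ [241.7 362. ] n 0 blob c  
wrist 3 flush@ [153.8 335.2] 15proud@ [147.1 345.7] n 13 blob c 169.4 310.2
wrist 4 flush@ [319.9 309. ] 15proud@ [319.9 319.1] n 0 blob c  
top 1 flush@ [358.1 193. ] 15proud@ [358.5 192.2] n 0 blob c  
top 2 flush@ [336.7 193.8] 15proud@ [336.9 193. ] n 0 blob c  
top 3 flush@ [367.7 205.4] 15proud@ [368.2 204.8] n 0 blob c  
top 4 flush@ [306.8 207.7] 15proud@ [306.7 207. ] n 0 blob c  
scene 1 flush@ [292.8 236.9] 15proud@ [292.7 232.6] n 0 blob c  
scene 2 flush@ [309.2 225. ] 15proud@ [309.2 220.7] n 0 blob c  
scene 3 flush@ [274.9 235.6] 15proud@ [274.7 231.2] n 0 blob c  
scene 4 flush@ [320.2 203.9] 15proud@ [320.3 199.8] n 0 blob c  
before [292.8135 236.9306] 87 292.2068965517241 233.13793103448276 top row 228 bot 238
before [309.2114 225.0163] 85 308.6588235294118 220.72941176470587 top row 215 bot 226
before [274.9293 235.5846] 74 274.31081081081084 232.24324324324326 top row 228 bot 237
before [320.1833 203.9475] 33 320.1212121212121 199.03030303030303 top row 197 bot 202
```

```bash
python3 -m crank '-7.7 -51.8 -2 0;-7.7 -51.8 -2 0;-7.7 -51.8 -2 0;-7.7 -51.8 -2 0;-7.7 -51.8 -2 0;-7.7 -51.8 -2 0;-7.7 -51.8 -2 0;-7.4 -51.9 -2 7.2;0 0 0 0;0 0 0 0'; python3 - <<'E'
from h import *
im=eyes.get_image('wrist'); cv2.imwrite('pics/w14.png',im[:,:,::-1])
it=eyes.get_image('scene'); cv2.imwrite('pics/vscene.png',it[:,:,::-1]); print([(np.round(d['extent'],1).tolist(),round(d['p'],2)) for d in nets.look_for('scene','dog1')])
k=eyes.get_calibration('scene'); hsv=cv2.cvtColor(np.ascontiguousarray(it[:,:,::-1]),cv2.COLOR_BGR2HSV); b=[.549,-.0185,.03]; W=b2w(b,np.array([(.105,-.125),(.105,-.06),(.066,-.152),(.066,.032)]))
for i in range(4):
    q=w2p(k,[[*W[i],.08]]);u,v=np.round(q[0]).astype(int); h=hsv[v-12:v+9,u-9:u+10]; ys,xs=np.nonzero((h[...,1]<75)&(h[...,2]>70));print(q[0],len(xs),(u-9+xs.mean(),v-12+ys.mean(),'rows',v-12+ys.min(),v-12+ys.max()) if len(xs) else hsv[v-4:v+5,u,1:].tolist())
go([.4688,-.3794,.012],np.radians(72.8))
E
```

```text
time: 63.75
tcp_pos: [0.4687, -0.379, 0.1991]
tcp_rot: [-0.469, -3.106, -0.001]
force: [-0.3, -0.2, -4.4]
gripper_width: 0.0225
gripper_force: 119.4
[]
[292.8135 236.9306] 0 [[109, 210], [109, 212], [109, 218], [108, 218], [109, 218], [108, 219], [110, 213], [113, 196], [115, 179]]
[309.2114 225.0163] 0 [[102, 229], [104, 229], [104, 227], [105, 225], [107, 222], [108, 220], [109, 215], [112, 203], [112, 185]]
[274.9293 235.5846] 0 [[107, 134], [106, 132], [104, 132], [105, 136], [108, 139], [107, 143], [106, 144], [108, 144], [109, 145]]
[320.1833 203.9475] 0 [[107, 224], [106, 224], [107, 221], [108, 220], [107, 221], [106, 223], [104, 229], [102, 235], [101, 238]]
t63.9 tcp [ 0.469  -0.3784  0.1996] yheading 72.9 shift before turn [ -0.1  -1.1 187.6] turn 0.09434722714895827 q7 1.82 w 0.0227 F [-0.972   0.913  -4.9242]
```

```bash
python3 -m crank '0 -1 40 0;0 0 50 0;0 0 50 0;0 0 25 0;0 0 12 0;0 0 5 0;0 0 2 0;0 0 1 0;0 0 .5 0;0 0 0 0'; python3 -m crank '0 0 .5 0;0 0 .5 0;0 0 .5 0;0 0 0 0;0 0 0 0;0 0 0 0;0 0 0 0;0 0 0 0;0 0 0 0;0 0 0 0'
```

```text
time: 65.15
tcp_pos: [0.4684, -0.3805, 0.0143]
tcp_rot: [0.47, 3.106, -0.0]
force: [-0.4, 0.3, -4.1]
gripper_width: 0.0224
gripper_force: 119.2
time: 66.4
tcp_pos: [0.4683, -0.3803, 0.0125]
tcp_rot: [-0.47, -3.106, -0.0]
force: [-0.1, 0.4, -5.4]
gripper_width: 0.0227
gripper_force: 119.2
```

```bash
python3 -m crank '0 0 .5 0;0 0 .5 0;0 0 .3 0;0 0 0 0;0 0 0 0;0 0 0 0;0 0 0 0;0 0 0 0;0 0 0 0;0 0 0 0'; python3 -m crank '0 0 0 0;0 0 0 0;0 0 0 0;0 0 0 0;0 0 0 0;0 0 -5 0;0 0 -15 0;0 0 -40 0;0 0 -50 0;0 0 -50 0' 50
python3 -c "
from h import *
go([.50,-.15,.27])"
```

```text
time: 67.65
tcp_pos: [0.4683, -0.3803, 0.0113]
tcp_rot: [-0.47, -3.106, -0.0]
force: [-1.0, 1.2, -3.9]
gripper_width: 0.0226
gripper_force: 119.5
time: 68.9
tcp_pos: [0.4683, -0.3802, 0.1741]
tcp_rot: [0.47, 3.106, -0.0]
force: [-0.5, -0.4, -0.3]
gripper_width: 0.0499
gripper_force: 0.0
t68.9 tcp [ 0.4683 -0.3802  0.1741] yheading 72.8 shift before turn [ 37.7 229.3 -96. ] turn None q7 1.81 w 0.0499 F [-0.5081 -0.403  -0.2831]
```

```bash
python3 -m crank '6 45 -36 0;6 45 -36 0;6 45 -36 0;6 45 -36 0;0 0 0 0;0 0 0 0;0 0 0 0;0 0 0 0;0 0 0 0;0 0 0 0'
python3 - <<'E'
from h import *
import pickle
k=eyes.get_calibration('wrist'); im=eyes.get_image('wrist'); cv2.imwrite('pics/w15.png',im[:,:,::-1]); pickle.dump(k,open('w15.pkl','wb'))
for c in('wrist','top'):
    if c=='top': it=eyes.get_image(c); cv2.imwrite('pics/top2.png',it[:,:,::-1])
    for q in('mallet','dog1','clamp','mug','tape_roll','glue_jar','gouge1','panel'): print(c,q,[(np.round(d['extent']).astype(int).tolist(),round(d['p'],2)) for d in nets.look_for(c,q)][:4])
E
```

```text
time: 70.15
tcp_pos: [0.4986, -0.2015, 0.3151]
tcp_rot: [-0.47, -3.106, -0.0]
force: [-1.5, 0.4, -0.0]
gripper_width: 0.0498
gripper_force: 0.0
wrist mallet [([156, 69, 226, 248], 0.65)]
wrist dog1 []
wrist clamp [([370, 87, 416, 197], 0.77), ([297, 260, 352, 330], 0.72)]
wrist mug [([297, 260, 353, 331], 0.78)]
wrist tape_roll []
wrist glue_jar [([615, 177, 640, 220], 0.56)]
wrist gouge1 []
wrist panel []
top mallet [([345, 216, 361, 266], 0.6), ([449, 228, 456, 246], 0.44)]
top dog1 [([193, 239, 204, 288], 0.66)]
top clamp [([345, 226, 363, 262], 0.68), ([209, 159, 238, 188], 0.65)]
top mug [([385, 150, 415, 189], 0.89)]
top tape_roll []
top glue_jar [([210, 157, 236, 187], 0.62)]
top gouge1 [([166, 240, 175, 289], 0.82), ([194, 236, 203, 284], 0.63)]
top panel [([344, 218, 364, 268], 0.7), ([160, 216, 216, 233], 0.62)]
```

View pics/w15.png

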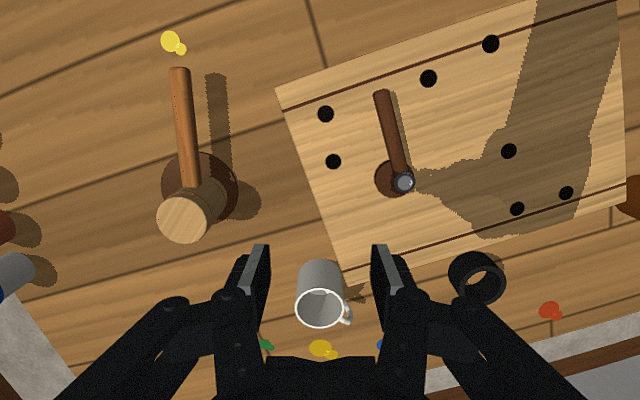

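```bash
python3 - <<'E'
from h import *
import pickle; k=pickle.load(open('w15.pkl','rb'))
H=p2w(k,[(183,219)],.106)[0]; E=p2w(k,[(179.5,69)],.068)[0]; print('head',H,E,np.degrees(np.arctan2(*(E-H)[[1,0]])),np.hypot(*(E-H)[:2]))
L=p2w(k,[(404.5,182.5),(380.5,92)],[.116,.111]); d=L[1]-L[0]; print('lever',np.degrees(np.arctan2(d[1],d[0]))%360,L)
e=p2w(k,[(275,89),(282,111),(618,9)],.08); s=e[2]-e[1]; print('stripe/front yaw',np.degrees(np.arctan2(s[1],s[0]))-90)
t=p2w(k,[(350,270)],.08); print(t)
E
```

```text
head [ 0.524  -0.3941  0.106 ] [ 0.3505 -0.3358  0.068 ] 161.41839127622177 0.1830745467396767
lever 180.906736652066 [[ 0.5564 -0.1136  0.116 ]
 [ 0.4474 -0.1153  0.111 ]]
stripe/front yaw 0.05911903202166968
[[ 0.6767 -0.2112  0.08  ]]
```

```bash
python3 -c "
from cell import job
print(job.hand_in())"
```

```text
the job is handed in; nothing more can be done
None
```

I handed the job in at about 71 s on the robot's clock. The lever is within about 1° of pointing straight at the front edge, the panel (carved face up) and both gouges are in the tray, all four dogs look flush, and the mallet stands back on its pad. The glue jar, mug and tape roll were not touched.

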